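# Reset the zero of a coffee grinder on the workbench

### The arm

A 6-joint arm with a two-finger parallel gripper is mounted at the origin on the work surface. World frame = base frame: x ahead of the robot, y to its left, z up, the work surface at z = 0. Lengths are in mm, angles in rad, forces in N, time in s.
With the tool pointing down it reaches from about 425 to 925 mm from the base axis. Payload 12.5 kg.
Tool frame: the origin (TCP) lies on the centre line of the jaws, within the pads' length; the fingertips stand 11 mm ahead of it and the grasp point (between the pads) lies 8 mm behind it; z points along the fingers, y is the line along which they close (so a half turn about z gives the same grasp; the last joint's range is limited). The gripper opens to 85 mm and grips with 20 to 120 N. Pads are 22 mm wide; open, the fingers measure 114 mm over their backs; the gripper's body (76 mm by 85 mm) begins 54 mm behind the grasp point. The pads swing forward as they close: fully open they stand 13 mm farther back than shut.
Start: joints at [-0.106, 0.491, 1.559, -0, 1.092, -0.106], TCP at [625.017, 0.021, 222.027] pointing down, gripper open.
Joint ranges: [-3.1, 3.1], [-0.84, 2.19], [0.05, 2.79], [-1.13, 4.28], [0.06, 2.93], [-2.69, 2.69]. Speed limits (rad/s): [2.22, 2.22, 2.79, 3.14, 3.14, 3.14].

### API

Orientations are given as a unit quaternion [w, x, y, z].
In Python, from station import telemetry, cams, order, find_in, silhouettes gives the robot as it stands.
- The arm moves only by the tool play_rows, never from a script. Its argument "rows" is a list of rows, each an object with "slide": the shift along the tool's x, y, z in mm, a list of three; "angular": the turn, a rotation vector about the tool's x, y, z in degrees, a list of three; "hand": the opening in per cent of the stroke, from 0 (shut) to 100 (fully open). A call has 1 to 10 rows; each row is the pose to reach, as a shift and turn from the pose commanded when the call began, along the tool's axes at that moment; what a row does not reach only later rows make up. A row lasts 1/8 s, in which the tool goes at most 62.5 mm and 10.7 degrees, less where a joint would pass 70% of its speed; a pose out of reach is approached as far as the arm can. A call with a gripper value outside its range is refused whole. The fingers move at their own pace and stop on an object; the grip force is fixed at half the most. Time passes only in rows, so rows that repeat a pose let the fingers close. It gives the time, the measured TCP pose, the force, the opening and the grip force at its end, in the units of the state.
- telemetry.get_state(): the state, without advancing time (a new reading comes with each control period).
- cams.snapshot(name): name is "scene" or "side" or "wrist"; returns the picture (400x640x3 uint8, red, green, blue); there is no depth.
- cams.calibration(name): a dict with "fx", "fy", "cx", "cy" (pixels), "k1" (the pictures are not rectified: a ray, as slopes to the right and down, at radius r is drawn at 1 + k1 r^2 times it, then the intrinsics apply), "xyz" and "attitude" of the camera in the world; the wrist camera has in their place "T_tool_cam" (4x4, takes a point from camera to tool coordinates, whose origin is the TCP and whose axes are the flange's). Camera axes: x right, y down, z forward; pixel columns grow to the right and rows downward; lengths in mm; the calibration is good to about 2 mm. A picture is of the moment at which its call begins: read the wrist's pose just before it. calibration takes no time and is no camera call.
- order.hand_in(): hands the job in; it is judged then, once.
Trained networks look in the newest picture that a camera, given by its name, has taken for a name from the list of things; names that differ only in an ending like _2 or _b are one class to them, and where a whole thing is asked for, a point or a joint stands for the part that bears it (a point fixed in the world has none). Each returns a list of dicts, best first, with "conf" (0 to 1); they miss things now and then, are a little off and sometimes report something else, mostly with a low value. They report only what shows in the picture. A call takes as long as a camera call.
- find_in(camera, label): "centre" ([x, y, z] in mm, in world coordinates, good to about 4 mm: the middle of the surface that is visible of it).
- silhouettes(camera, label): "mask" (400x640 bool, what is visible of it).
The state is a dict: "clock": time; "joints": joint angles; "dq": joint speeds; "joint_efforts": joint torques, N m; "ee_pos": TCP position; "tcp_rot": TCP orientation; "ft_force": force on the tool from outside, world axes, zero at the start; "wrist_torque": the same for the moment, N m; "gripper_width": finger opening in mm; "gripper_force": force on a finger pad.
Only numpy, scipy, OpenCV 4.12 (cv2) and the standard library are available. Lean on these libraries where they do the work, as an engineer would, in place of code of your own. Each camera call takes 0.05 s, during which the arm holds its last target. There are 200 camera calls.

### The job

The coffee grinder on the bench has just had its burrs cleaned and put back: turn its adjusting ring clockwise, by the orange bar, gently until you feel the burrs touch, without forcing them together. Then back the ring off counter-clockwise by exactly 4 clicks from that touch and let go. Leave the hopper, mug, screwdriver and brush where they are.

Things in the scene. Friction and masses are not known exactly. Their poses are not given: they have to be found in the camera images.
- grinder: Coffee grinder, hopper off, fixed to the bench: black base 195 x 120 x 22 mm, round steel housing of 108 mm diameter with a black top at 158 mm; towards its own -x a black spout (to 108 mm from the axis, top at 135 mm) over a fixed metal cup (to 125 mm). Origin on the bench under the ring's vertical axis, z up. On top sits the adjusting ring, 80 mm in diameter, black with white ticks, its flat top at 178 mm.
- ring_bar (a point): Middle of the orange grip bar across the top of the ring, on the ring's axis, 192 mm above the bench. The bar is 62 mm long (this point's x axis), 13 mm thick (y) and rises from the ring's top at 178 mm to 207 mm; z is up. It turns with the ring; grip it from above across its thickness. It may be let go and gripped again: the ring stays in its click.
- ring: The adjusting ring with its bar; origin on the axis, 160 mm above the bench, axes as ring_bar. Clockwise from above brings the burrs together. 24 clicks per turn (15 degrees each): up to about 0.15 N m takes it over each click, and it settles into the nearest one. It starts 5 to 9 clicks from touching, at a bar angle that differs every time and cannot be seen.
- burr_gap (a joint): Gap of the hidden burrs, m: 0 touching (which is a click position), more when open. Only 0.0125 mm per click, far less than this reading's error, so the touch must be felt: past it the ring meets a springy stop, about 6 N m per radian. A steady 0.4 to 0.7 N m of turning moment is a sure touch (clicks only give brief peaks); over about 1 N m damages the burrs.
- hopper: Smoky brown see-through bean hopper, open upward, 108 mm in diameter at the rim, 60 mm at the foot, 100 mm tall, standing beside the grinder; origin at the centre of its underside. Not to be moved.
- mug: Blue ceramic mug, 80 mm in diameter, 90 mm tall, handle on its +y side; origin at the centre of its underside. Not to be moved.
- screwdriver: Screwdriver with a red handle, 190 mm long, lying on the bench along its x axis. Not to be moved.
- brush: Small wooden-handled cleaning brush, 170 mm long, lying on the bench along its x axis. Not to be moved.

How it is judged (in metres and radians):
On the way:
1. the burrs have been brought to touch: ring within a third of a click of the touch, or against it (value of joint burr_gap below 3.75e-06 m), for 0.2 s.
At the end, for the whole second after the job is handed in: the ring rests 4 clicks (within 0.45 click) open from the touch, 0.044 to 0.056 mm of burr gap, still and released (value of joint burr_gap between 4.437e-05 and 5.562e-05 m and angular speed of ring below 0.1 rad/s).
It fails at once if the burrs are forced together (about 1 N m or more on the ring past the touch) (value of joint burr_gap below -8.1e-06 m).
It fails at once if the hopper, mug, screwdriver or brush is moved by more than 15 mm (distance of any of hopper, mug, screwdriver, brush from where it was at the start of the episode above 0.015 m).
It also fails if it takes over 72 s, if anything falls off the work surface, if the arm or the gripper's body presses on something with over 40 N, if the wrist force passes 120 N, or if a joint passes its speed limit or range.

## Working session

There is one attempt and no reset: what is moved stays moved. The work goes in short steps, Python scripts to look and compute and a tool call to move; the robot and the scene stay as the last step left them, time stands still between calls to the robot, and variables do not carry over. Pictures are saved under pics/ and viewed, at most 10 in all, crops included, and the job is handed in when it is done.

Besides the shell and the picture viewer there is one more tool, called after "Call:" by a JSON object that holds its "method" and its "body", one argument or row to a line. play_rows: Moves the arm, as the interface text tells. Its arguments: {"type":"object","properties":{"rows":{"type":"array","items":{"type":"object","properties":{"slide":{"type":"array","items":{"type":"number"}},"angular":{"type":"array","items":{"type":"number"}},"hand":{"type":"number"}}}}},"required":["rows"]}

```bash
mkdir -p pics; ls; cat > h.py <<'E'
import numpy as np, cv2
from scipy.spatial.transform import Rotation as R
from station import telemetry, cams, order, find_in, silhouettes
def rot(q): return R.from_quat([q[1],q[2],q[3],q[0]])
def campose(name, st):
    c=cams.calibration(name)
    if name=="wrist":
        T=np.eye(4);T[:3,:3]=rot(st["tcp_rot"]).as_matrix();T[:3,3]=st["ee_pos"]
        T=T@np.array(c["T_tool_cam"]);return c,T[:3,:3],T[:3,3]
    return c,rot(c["attitude"]).as_matrix(),np.array(c["xyz"])
def ray(name,uv,st):
    c,Rm,t=campose(name,st)
    K=np.array([[c["fx"],0,c["cx"]],[0,c["fy"],c["cy"]],[0,0,1.]])
    p=cv2.undistortPoints(np.array(uv,float).reshape(-1,1,2),K,np.array([c["k1"],0,0,0,0.])).reshape(-1,2)
    d=np.c_[p,np.ones(len(p))]@Rm.T
    return t,d/np.linalg.norm(d,axis=1)[:,None]
def atz(name,uv,st,z):
    t,d=ray(name,uv,st); return t+d*((z-t[2])/d[:,2])[:,None]
def tri(rays):
    A=0;b=0
    for t,d in rays:
        P=np.eye(3)-np.outer(d,d);A=A+P;b=b+P@t
    return np.linalg.solve(A,b)
def snap(name,f=None):
    st=telemetry.get_state();im=cams.snapshot(name)
    if f: cv2.imwrite("pics/"+f,im[...,::-1])
    return st,im
E
python3 - <<'E'
from h import *
rs=[]
for n in ["scene","side","wrist"]:
    st,im=snap(n,n+"0.png")
    print(n,[ (np.round(r["centre"],1),round(r["conf"],2)) for r in find_in(n,"ring_bar")][:2], [ (np.round(r["centre"],1),round(r["conf"],2)) for r in find_in(n,"grinder")][:1])
    hsv=cv2.cvtColor(im,cv2.COLOR_RGB2HSV)
    m=cv2.inRange(hsv,(6,150,120),(20,255,255))
    k,l,s,c=cv2.connectedComponentsWithStats(m)
    for i in np.argsort(-s[1:,4])[:3]+1: print("  blob",s[i],c[i])
    for x in ["hopper","mug"]: print(x,[np.round(r["centre"],1) for r in find_in(n,x)][:1])
print({k:(np.round(v,3)) for k,v in st.items()})
print(cams.calibration("wrist"))
a=[cv2.imread(f"pics/{n}0.png") for n in ["scene","side","wrist"]]
cv2.imwrite("pics/all.png",np.vstack([np.hstack([cv2.resize(a[0],(400,250)),cv2.resize(a[1],(400,250))]),np.hstack([cv2.resize(a[2],(480,300)),np.zeros((300,320,3),np.uint8)])]))
E
```

```text
pics
scene [(array([ 631.9, -111. ,  179.9]), 0.56)] []
  blob [264 184  23  10  94] [275.11702128 188.08510638]
  blob [493 113   3   7   7] [494. 116.]
  blob [500 132   2   1   2] [500.5 132. ]
hopper [array([ 649.7, -284.8,   60.3])]
mug [array([555.4,  59.1,  52.3])]
side [(array([ 619.9, -127.6,  178.5]), 0.66)] [(array([ 582.9, -160. ,   75.5]), 0.73)]
  blob [347 196   6  18  96] [349.75       204.57291667]
  blob [215 134   5   7  15] [216.86666667 137.53333333]
  blob [208 136   6   3   8] [210.75 137.5 ]
hopper [array([ 669. , -261. ,   66.1])]
mug [array([560.3,  30. ,  57.6])]
wrist [(array([620.3, -88.7, 176.9]), 0.97)] [(array([597.5, -72.8,  99.5]), 0.96)]
  blob [477 247   3   1   3] [478. 247.]
  blob [502 242   3   1   3] [503. 242.]
  blob [497 243   3   1   3] [498. 243.]
hopper []
mug [array([549.6,  53.4,  31.3])]
{'clock': np.float64(0.5), 'joints': array([-0.106,  0.491,  1.559, -0.   ,  1.092, -0.106]), 'dq': array([ 0.   , -0.001, -0.   ,  0.002, -0.001, -0.   ]), 'joint_efforts': array([-1.0000e-03, -6.1785e+01, -2.6170e+01, -0.0000e+00,  1.0000e-03,
       -0.0000e+00]), 'ee_pos': array([6.24973e+02, 2.40000e-02, 2.22015e+02]), 'tcp_rot': array([ 0.   ,  0.707,  0.707, -0.   ]), 'ft_force': array([-0.227, -0.482,  0.665]), 'wrist_torque': array([-0.022, -0.005,  0.015]), 'gripper_force': np.float64(0.0), 'gripper_width': np.float64(85.167)}
{'fx': 309.15926353627316, 'fy': 309.15926353627316, 'cx': 317.194087175673, 'cy': 196.07125493564095, 'k1': -0.045794177170302514, 'T_tool_cam': array([[-8.97680053e-05, -9.61613513e-01, -2.74407440e-01,
         6.84545460e+01],
       [ 9.99999912e-01,  2.64412026e-05, -4.19792609e-04,
         2.07715051e-01],
       [ 4.10933908e-04, -2.74407453e-01,  9.61613426e-01,
        -1.52085869e+02],
       [ 0.00000000e+00,  0.00000000e+00,  0.00000000e+00,
         1.00000000e+00]])}
```

View pics/all.png

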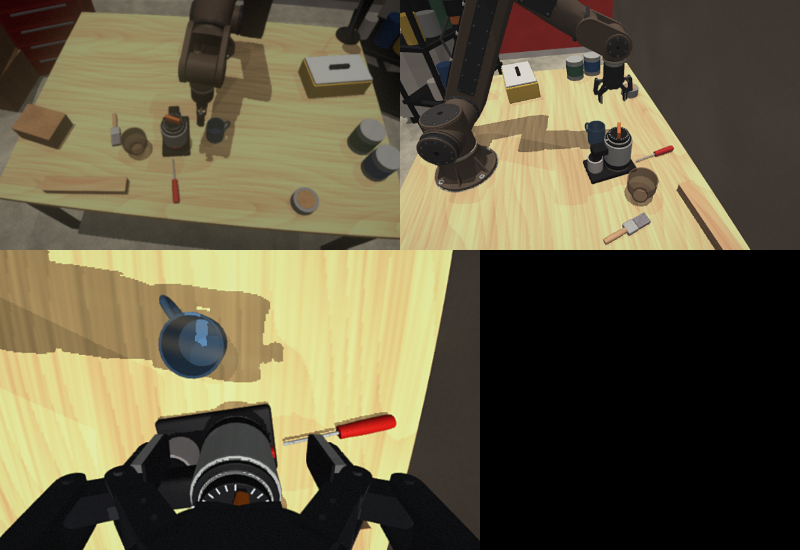

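The bar sits on the grinder at about (622, -115). The scene picture shows it near pixel (275,188) and the side picture near (350,205). I'll hover above it and measure from there.

Call:
{"method": "play_rows", "body": {
  "rows": [
    {"slide": [0,0,-50],"angular": [0,0,0],"hand": 100},
    {"slide": [-40,0,-80],"angular": [0,0,0],"hand": 100},
    {"slide": [-80,-3,-80],"angular": [0,0,0],"hand": 100},
    {"slide": [-115,-3,-80],"angular": [0,0,0],"hand": 100},
    {"slide": [-115,-3,-80],"angular": [0,0,0],"hand": 100},
    {"slide": [-115,-3,-80],"angular": [0,0,0],"hand": 100}
  ]
}}

```text
clock: 1.5
ee_pos: [622.0, -114.6, 302.0]
tcp_rot: [-0.0, 0.707, 0.707, 0.0]
ft_force: [-0.2, -0.3, -0.0]
gripper_width: 85.2
gripper_force: 0.0
```

```bash
cat > m.py <<'E'
from h import *
def orange(im):
    hsv=cv2.cvtColor(im,cv2.COLOR_RGB2HSV)
    m=cv2.inRange(hsv,(4,150,50),(20,255,255))
    k,l,s,c=cv2.connectedComponentsWithStats(m)
    return l,s,c
E
python3 - <<'E'
from m import *
st,im=snap("wrist","w1.png")
print(np.round(st["ee_pos"],1),np.round(st["tcp_rot"],4),st["clock"],np.round(st["wrist_torque"],3))
l,s,c=orange(im)
for i in np.argsort(-s[1:,4])[:3]+1: print(s[i],c[i])
print([ (np.round(r["centre"],1),round(r["conf"],2)) for r in find_in("wrist","ring_bar")])
for r in silhouettes("wrist","ring_bar")[:1]:
    print(r["mask"].sum(), np.argwhere(r["mask"]).mean(0)[::-1])
i=np.argmax(s[1:,4])+1
box=cv2.minAreaRect(np.argwhere(l==i)[:,::-1].astype(np.float32));print(box)
P=atz("wrist",cv2.boxPoints(box),st,207);print(np.round(P,1),np.round(P.mean(0),1))
E
```

```text
[ 622.  -114.6  302. ] [-1.000e-04  7.072e-01  7.071e-01  1.000e-04] 1.5 [0.004 0.005 0.003]
[ 302  154   33   74 1242] [317.87439614 189.99355878]
[437 138   7  16  34] [439.52941176 145.32352941]
[490 142   8   2   8] [493.5 142.5]
[(array([ 619.5, -115.4,  179.3]), 0.83)]
5728 [317.74650838 183.97206704]
((317.65093994140625, 190.47169494628906), (17.444791793823242, 74.7241439819336), 15.945395469665527)
[[ 606.5 -141.4  207. ]
 [ 623.9  -80.1  207. ]
 [ 637.4  -83.9  207. ]
 [ 620.8 -145.8  207. ]] [ 622.2 -112.8  207. ]
```

View pics/w1.png

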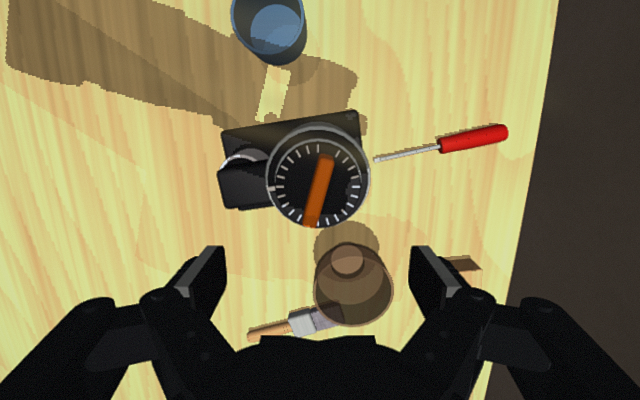

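The bar is at pixel (318,190), tilted about 16° from vertical in the image, so it points about 15.4° clockwise of +y. It measures 64 x 14 mm, which fits. I'll check its height with the saved views.

```bash
python3 - <<'E'
from m import *
st=telemetry.get_state()
rays=[]
for n,uv in [("scene",(275.1,188.1)),("side",(349.75,204.57)),("wrist",(317.9,190))]:
    t,d=ray(n,[uv],st);rays.append((t,d[0]))
print(tri(rays),tri([rays[0],rays[1]]),tri(rays[1:]))
# mid line of bar at z=203
l,s,c=orange(cv2.imread("pics/w1.png")[...,::-1].copy());i=np.argmax(s[1:,4])+1
P=atz("wrist",np.argwhere(l==i)[:,::-1].astype(float),st,205)[:,:2]
print(P.mean(0)); w,v=np.linalg.eigh(np.cov(P.T));print(np.degrees(np.arctan2(v[0,1],v[1,1])),np.sqrt(12*w), st["joints"])
E
```

```text
[ 621.47328937 -113.21483926  202.44834345] [ 620.60779614 -114.26281907  202.88394733] [ 621.7386497  -111.99327594  201.42673776]
[ 622.67406541 -111.64420671]
14.758796740642987 [14.0421448  62.51232675] [-2.85634721e-01  4.37583389e-01  1.43066882e+00  1.41860352e-04
  1.27328889e+00 -2.86846743e-01]
```

Call:
{"method": "play_rows", "body": {
  "rows": [
    {"slide": [1.5,0,25],"angular": [0,0,8],"hand": 100},
    {"slide": [1.5,0,50],"angular": [0,0,15],"hand": 100},
    {"slide": [1.5,0,70],"angular": [0,0,15],"hand": 100},
    {"slide": [1.5,0,70],"angular": [0,0,15],"hand": 100},
    {"slide": [1.5,0,70],"angular": [0,0,15],"hand": 100}
  ]
}}

```text
clock: 2.28
ee_pos: [622.4, -113.1, 233.0]
tcp_rot: [0.0, 0.793, 0.609, 0.0]
ft_force: [-0.9, 0.8, 0.8]
gripper_width: 85.6
gripper_force: 0.0
```

```bash
python3 - <<'E'
from m import *
st,im=snap("wrist","w2.png")
l,s,c=orange(im);i=np.argmax(s[1:,4])+1;print(s[i],c[i])
T=rot(st["tcp_rot"])
P=atz("wrist",np.argwhere(l==i)[:,::-1].astype(float),st,205)
Q=T.inv().apply(P-st["ee_pos"])[:,:2]
print(st["ee_pos"],P.mean(0),Q.mean(0)); w,v=np.linalg.eigh(np.cov(Q.T));print(v[:,1],np.degrees(np.arctan2(v[1,1],v[0,1])),np.sqrt(12*w), st["wrist_torque"],st["clock"])
E
```

```text
[ 306  169   23  101 2104] [317.24952471 218.25665399]
[ 622.42772286 -113.11432651  232.95157005] [ 623.47149413 -110.94837239  205.        ] [2.36093811 0.41537519]
[-0.99998821 -0.00485555] -179.7217962821548 [13.00663682 64.80491573] [ 0.02746845 -0.01803843 -0.0202152 ] 2.275
```

View pics/w2.png

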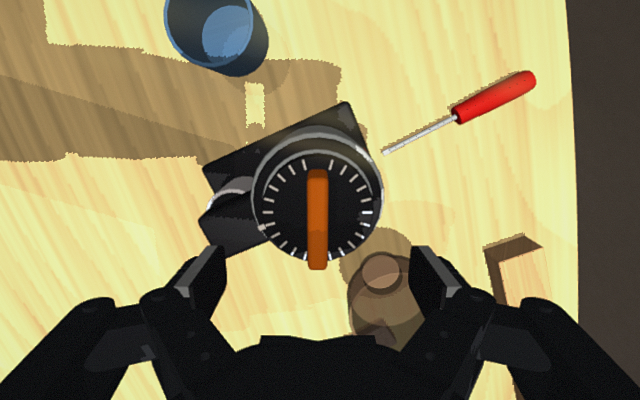

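Aligned: the bar is upright in the image at column 317, within 0.3°. Descending to grip.

Call:
{"method": "play_rows", "body": {
  "rows": [
    {"slide": [0.8,0.4,15],"angular": [0,0,0],"hand": 100},
    {"slide": [0.8,0.4,30],"angular": [0,0,0],"hand": 70},
    {"slide": [0.8,0.4,40],"angular": [0,0,0],"hand": 50},
    {"slide": [0.8,0.4,40],"angular": [0,0,0],"hand": 30},
    {"slide": [0.8,0.4,40],"angular": [0,0,0],"hand": 5},
    {"slide": [0.8,0.4,40],"angular": [0,0,0],"hand": 5},
    {"slide": [0.8,0.4,40],"angular": [0,0,0],"hand": 5},
    {"slide": [0.8,0.4,40],"angular": [0,0,0],"hand": 5},
    {"slide": [0.8,0.4,40],"angular": [0,0,0],"hand": 5}
  ]
}}

```text
clock: 3.45
ee_pos: [622.6, -112.8, 192.4]
tcp_rot: [0.0, 0.793, 0.609, 0.0]
ft_force: [-3.5, 1.4, 5.9]
gripper_width: 10.5
gripper_force: 59.3
```

```bash
cat > s.py <<'E'
from m import *
def show():
    st=telemetry.get_state()
    T=rot(st["tcp_rot"]).as_matrix()
    print(st["clock"],np.round(st["ee_pos"],1),"cw yaw",round(np.degrees(np.arctan2(T[0,0],T[1,0])),2),"F",np.round(st["ft_force"],1),"M",np.round(st["wrist_torque"],3),"w",round(st["gripper_width"],1),round(st["gripper_force"],1),"j6",round(st["joints"][5],3),"e6",round(st["joint_efforts"][5],3))
show()
E
python3 s.py
```

```text
3.45 [ 622.6 -112.8  192.4] cw yaw 15.0 F [-3.5  1.4  5.9] M [0.107 0.509 0.   ] w 10.5 59.3 j6 -0.022 e6 -0.061
```

Call:
{"method": "play_rows", "body": {
  "rows": [
    {"slide": [0,0,0],"angular": [0,0,8],"hand": 5},
    {"slide": [0,0,0],"angular": [0,0,15],"hand": 5},
    {"slide": [0,0,0],"angular": [0,0,23],"hand": 5},
    {"slide": [0,0,0],"angular": [0,0,30],"hand": 5},
    {"slide": [0,0,0],"angular": [0,0,35],"hand": 5},
    {"slide": [0,0,0],"angular": [0,0,35],"hand": 5},
    {"slide": [0,0,0],"angular": [0,0,35],"hand": 5}
  ]
}}

```text
clock: 4.32
ee_pos: [623.2, -113.2, 192.4]
tcp_rot: [0.001, 0.939, 0.343, 0.001]
ft_force: [1.7, -3.6, 4.5]
gripper_width: 10.7
gripper_force: 59.4
```

```bash
python3 s.py; python3 - <<'E'
from m import *
snap("wrist","w3.png")
E
```

```text
4.325 [ 623.2 -113.2  192.4] cw yaw 49.9 F [ 1.7 -3.6  4.5] M [-0.544 -0.346  0.008] w 10.7 59.4 j6 0.587 e6 0.044
```

View pics/w3.png

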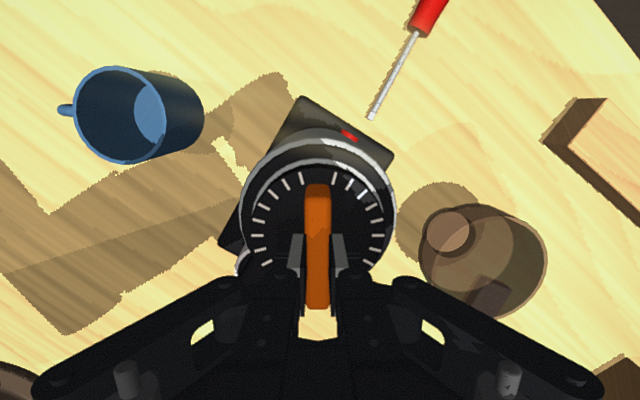

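The fingers straddle the bar (column 318, rows 185-310) and it turns with the gripper. Next, go to 4 clicks + 5°.

Call:
{"method": "play_rows", "body": {
  "rows": [
    {"slide": [0,0,0],"angular": [0,0,8],"hand": 5},
    {"slide": [0,0,0],"angular": [0,0,15],"hand": 5},
    {"slide": [0,0,0],"angular": [0,0,23],"hand": 5},
    {"slide": [0,0,0],"angular": [0,0,30],"hand": 5},
    {"slide": [0,0,0],"angular": [0,0,30],"hand": 5},
    {"slide": [0,0,0],"angular": [0,0,30],"hand": 5}
  ]
}}

```text
clock: 5.12
ee_pos: [623.4, -113.7, 192.4]
tcp_rot: [0.001, 0.996, 0.088, 0.001]
ft_force: [3.0, -5.9, 3.9]
gripper_width: 10.8
gripper_force: 59.4
```

```bash
python3 s.py
```

```text
5.125 [ 623.4 -113.7  192.4] cw yaw 79.94 F [ 3.  -5.9  3.9] M [-1.05  -0.561 -0.018] w 10.8 59.4 j6 1.112 e6 0.045
```

Call:
{"method": "play_rows", "body": {
  "rows": [
    {"slide": [0,0,0],"angular": [0,0,6],"hand": 5},
    {"slide": [0,0,0],"angular": [0,0,11],"hand": 5},
    {"slide": [0,0,0],"angular": [0,0,15],"hand": 5},
    {"slide": [0,0,0],"angular": [0,0,15],"hand": 5},
    {"slide": [0,0,0],"angular": [0,0,15],"hand": 5}
  ]
}}

```text
clock: 5.75
ee_pos: [623.4, -114.0, 192.4]
tcp_rot: [0.001, 0.999, -0.043, 0.001]
ft_force: [3.3, -6.9, 3.6]
gripper_width: 10.4
gripper_force: 59.6
```

```bash
python3 s.py
```

```text
5.75 [ 623.4 -114.   192.4] cw yaw 94.91 F [ 3.3 -6.9  3.6] M [-1.344 -0.614  0.343] w 10.4 59.6 j6 1.373 e6 0.373
```

Call:
{"method": "play_rows", "body": {
  "rows": [
    {"slide": [0,0,0],"angular": [0,0,0],"hand": 5},
    {"slide": [0,0,0],"angular": [0,0,0.8],"hand": 5},
    {"slide": [0,0,0],"angular": [0,0,1.5],"hand": 5},
    {"slide": [0,0,0],"angular": [0,0,1.5],"hand": 5},
    {"slide": [0,0,0],"angular": [0,0,1.5],"hand": 5},
    {"slide": [0,0,0],"angular": [0,0,1.5],"hand": 5}
  ]
}}

```text
clock: 6.5
ee_pos: [623.4, -114.0, 192.4]
tcp_rot: [0.001, 0.998, -0.056, 0.001]
ft_force: [2.8, -9.0, 3.6]
gripper_width: 10.7
gripper_force: 59.5
```

```bash
python3 s.py
```

```text
6.5 [ 623.4 -114.   192.4] cw yaw 96.41 F [ 2.8 -9.   3.6] M [-1.352 -0.565  0.292] w 10.7 59.5 j6 1.399 e6 0.293
```

Call:
{"method": "play_rows", "body": {
  "rows": [
    {"slide": [0,0,0],"angular": [0,0,0],"hand": 5},
    {"slide": [0,0,0],"angular": [0,0,0],"hand": 5}
  ]
}}

```text
clock: 6.75
ee_pos: [623.4, -114.0, 192.4]
tcp_rot: [0.001, 0.998, -0.056, 0.001]
ft_force: [3.1, -8.2, 4.0]
gripper_width: 10.7
gripper_force: 59.5
```

```bash
python3 s.py; python3 - <<'E'
from m import *
for k in range(6):
    st,im=snap("wrist","w4.png"); print(np.round(st["wrist_torque"],3),end=" ")
    l,s,c=orange(im);i=np.argmax(s[1:,4])+1
    P=atz("wrist",np.argwhere(l==i)[:,::-1].astype(float),st,205)
    Q=rot(st["tcp_rot"]).inv().apply(P-st["ee_pos"])[:,:2]
    w,v=np.linalg.eigh(np.cov(Q.T));print(Q.mean(0),np.degrees(np.arctan(v[1,1]/v[0,1])),np.sqrt(12*w))
im3=cv2.imread("pics/w3.png")[...,::-1].copy()
l,s,c=orange(im3);i=np.argmax(s[1:,4])+1
P=atz("wrist",np.argwhere(l==i)[:,::-1].astype(float),st,205)
Q=rot(st["tcp_rot"]).inv().apply(P-st["ee_pos"])[:,:2]
w,v=np.linalg.eigh(np.cov(Q.T));print("w3",Q.mean(0),np.degrees(np.arctan(v[1,1]/v[0,1])),np.sqrt(12*w))
E
```

```text
6.75 [ 623.4 -114.   192.4] cw yaw 96.41 F [ 3.1 -8.2  4. ] M [-1.425 -0.572  0.335] w 10.7 59.5 j6 1.399 e6 0.293
[-1.425 -0.572  0.335] [4.67200699 0.84986793] -0.7199019021454247 [12.10634852 67.48602083]
[-1.372 -0.562  0.271] [4.65974433 0.85197528] -0.7338415134419425 [12.09199974 67.45104055]
[-1.383 -0.549  0.279] [4.66244146 0.85102476] -0.734189274184792 [12.09298131 67.51625296]
[-1.313 -0.521  0.265] [4.66501555 0.85552214] -0.7210123870907046 [12.085279   67.47736867]
[-1.382 -0.597  0.311] [4.66732214 0.84574443] -0.711580210023934 [12.10686731 67.54716295]
[-1.362 -0.581  0.3  ] [4.65377921 0.85198558] -0.7223461412515193 [12.09573066 67.5300341 ]
w3 [4.54136185 0.93675532] 0.11040733502426225 [12.24653855 67.12388585]
```

View pics/w4.png

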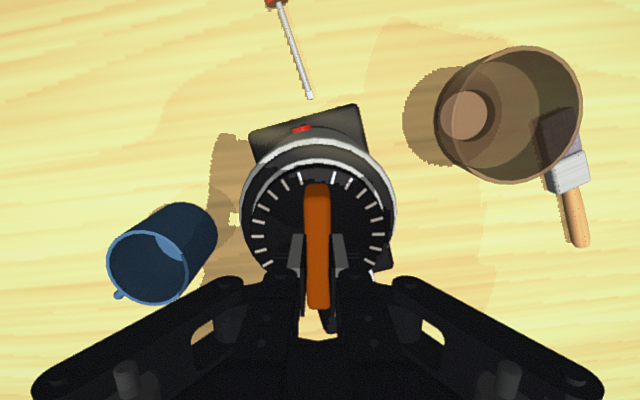

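Call:
{"method": "play_rows", "body": {
  "rows": [
    {"slide": [0,0,0],"angular": [0,0,0.5],"hand": 5},
    {"slide": [0,0,0],"angular": [0,0,1],"hand": 5},
    {"slide": [0,0,0],"angular": [0,0,1],"hand": 5},
    {"slide": [0,0,0],"angular": [0,0,1],"hand": 5}
  ]
}}

```text
clock: 7.55
ee_pos: [623.4, -114.0, 192.4]
tcp_rot: [0.001, 0.998, -0.065, 0.001]
ft_force: [3.4, -8.5, 4.4]
gripper_width: 10.7
gripper_force: 59.6
```

```bash
cat > a.py <<'E'
from m import *
import s
M=[];A=[]
for k in range(6):
    st,im=snap("wrist"); M.append(st["wrist_torque"][2])
    l,q,c=orange(im);i=np.argmax(q[1:,4])+1
    P=atz("wrist",np.argwhere(l==i)[:,::-1].astype(float),st,205)
    Q=rot(st["tcp_rot"]).inv().apply(P-st["ee_pos"])[:,:2]
    w,v=np.linalg.eigh(np.cov(Q.T));A.append(np.degrees(np.arctan(v[1,1]/v[0,1])))
print("Mz mean",np.mean(M),np.std(M),"bar rel",np.mean(A))
E
python3 a.py
```

```text
7.55 [ 623.4 -114.   192.4] cw yaw 97.4 F [ 3.4 -8.5  4.4] M [-1.396 -0.53   0.339] w 10.7 59.6 j6 1.416 e6 0.387
Mz mean 0.3737558558655704 0.021148900101443165 bar rel -0.8912816946720096
```

Call:
{"method": "play_rows", "body": {
  "rows": [
    {"slide": [0,0,0],"angular": [0,0,0.5],"hand": 5},
    {"slide": [0,0,0],"angular": [0,0,1],"hand": 5},
    {"slide": [0,0,0],"angular": [0,0,1],"hand": 5},
    {"slide": [0,0,0],"angular": [0,0,1],"hand": 5}
  ]
}}

```text
clock: 8.35
ee_pos: [623.4, -114.1, 192.4]
tcp_rot: [0.001, 0.997, -0.073, 0.001]
ft_force: [3.4, -8.3, 3.5]
gripper_width: 10.7
gripper_force: 59.7
```

```bash
python3 a.py
```

```text
8.35 [ 623.4 -114.1  192.4] cw yaw 98.4 F [ 3.4 -8.3  3.5] M [-1.436 -0.553  0.465] w 10.7 59.7 j6 1.434 e6 0.436
Mz mean 0.4367573678920536 0.020403743689943677 bar rel -1.0198129444432817
```

Touch is sure: a steady 0.44 N m, rising about 0.07–0.08 N m per degree, at click 5 (yaw about 90°). Back off to yaw about 30°, which is 4 clicks.

Call:
{"method": "play_rows", "body": {
  "rows": [
    {"slide": [0,0,0],"angular": [0,0,-8],"hand": 5},
    {"slide": [0,0,0],"angular": [0,0,-16],"hand": 5},
    {"slide": [0,0,0],"angular": [0,0,-24],"hand": 5},
    {"slide": [0,0,0],"angular": [0,0,-32],"hand": 5},
    {"slide": [0,0,0],"angular": [0,0,-40],"hand": 5},
    {"slide": [0,0,0],"angular": [0,0,-48],"hand": 5},
    {"slide": [0,0,0],"angular": [0,0,-56],"hand": 5},
    {"slide": [0,0,0],"angular": [0,0,-64],"hand": 5},
    {"slide": [0,0,0],"angular": [0,0,-68],"hand": 5},
    {"slide": [0,0,0],"angular": [0,0,-68],"hand": 5}
  ]
}}

```text
clock: 9.9
ee_pos: [622.9, -112.9, 192.4]
tcp_rot: [0.0, 0.868, 0.497, 0.0]
ft_force: [0.8, -1.5, 5.7]
gripper_width: 10.6
gripper_force: 59.7
```

```bash
python3 a.py
```

```text
9.9 [ 622.9 -112.9  192.4] cw yaw 30.39 F [ 0.8 -1.5  5.7] M [-0.378 -0.149 -0.093] w 10.6 59.7 j6 0.247 e6 -0.593
Mz mean -0.12432208453648119 0.017833457752897425 bar rel 0.3294177807282978
```

Call:
{"method": "play_rows", "body": {
  "rows": [
    {"slide": [0,0,0],"angular": [0,0,0],"hand": 5},
    {"slide": [0,0,0],"angular": [0,0,0],"hand": 50},
    {"slide": [0,0,0],"angular": [0,0,0],"hand": 100},
    {"slide": [0,0,0],"angular": [0,0,0],"hand": 100},
    {"slide": [0,0,0],"angular": [0,0,0],"hand": 100},
    {"slide": [0,0,-10],"angular": [0,0,0],"hand": 100},
    {"slide": [0,0,-40],"angular": [0,0,0],"hand": 100},
    {"slide": [0,0,-40],"angular": [0,0,0],"hand": 100},
    {"slide": [0,0,-40],"angular": [0,0,0],"hand": 100}
  ]
}}

```text
clock: 11.32
ee_pos: [622.4, -112.8, 232.0]
tcp_rot: [0.0, 0.868, 0.496, -0.0]
ft_force: [-0.4, -0.3, -0.4]
gripper_width: 85.4
gripper_force: 0.0
```

```bash
python3 a.py; python3 - <<'E'
from h import *
snap("wrist","w5.png")
E
```

```text
11.325 [ 622.4 -112.8  232. ] cw yaw 30.5 F [-0.4 -0.3 -0.4] M [-0.011  0.012  0.03 ] w 85.4 0.0 j6 0.249 e6 -0.0
Mz mean 0.01681503418741638 0.043715429249452 bar rel 1.3026508042037501
```

View pics/w5.png

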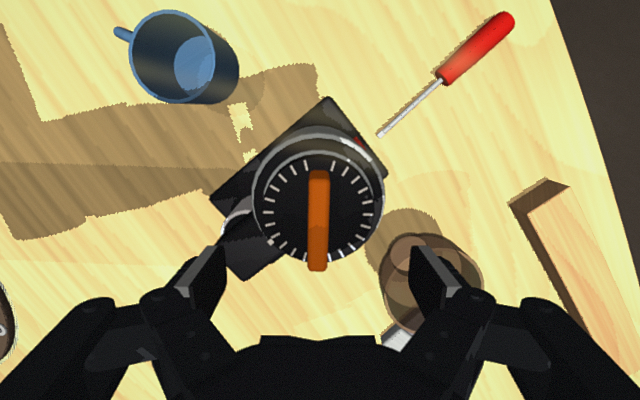

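The ring has settled at 31.8° clockwise, released. That is about 4 clicks open from the touch, which I put at about 90–93°. Handing in.

```bash
python3 -c "
from station import order
print(order.hand_in())"
```

```text
the job is handed in; nothing more can be done
None
```

I turned the ring clockwise until the burrs touched (a steady 0.44 N m), backed it off 4 clicks and let go. Nothing else was touched, and I handed the job in about 12 s into the 72 s limit, with no verdict reported back.

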